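# Cap the filled food flask

## Robot

A 6-joint arm with a two-finger parallel gripper is mounted at the origin on a cart in front of the work surface, level with it; the furniture and walls round the work are solid. World frame = base frame: x ahead of the robot, y to its left, z up, the work surface at z = 0. Lengths are in m, angles in rad, forces in N, time in s.
With the tool pointing down it reaches from about 0.275 to 0.725 m from the base axis. Payload 5.6 kg.
Tool frame: the origin (TCP) lies at the very end of the fingers, on their centre line; the grasp point (between the pads) lies robot.grip_point_offset behind it (robot.grip_point_offset is the distance from the TCP to the grasp point, in m); z points along the fingers, y is the line along which they close (so a half turn about z gives the same grasp; the last joint's range is limited). The gripper opens to 85 mm and grips with 20 to 120 N. Pads are 22 mm wide; open, the fingers measure 114 mm over their backs; the gripper's body (76 mm by 85 mm) begins 54 mm behind the grasp point. The pads swing forward as they close: fully open they stand 13 mm farther back than shut.
Start: joints at [1.569, 0.255, 0.108, 0, -1.424, -0.285], TCP at [0.156, 0.528, 0.193] pointing down, gripper open.
Joint ranges: [-2.95, 2.95], [-1.21, 1.97], [-1.09, 1.5], [-2.87, 1.71], [-2.94, -0.07], [-3.05, 3.05]. Speed limits (rad/s): [2.57, 2.57, 3.14, 3.14, 3.14, 3.14].

## Interface

Orientations are given as a rotation vector (axis times angle).
In Python, from plant import robot, viewer gives the robot as it stands. The module is installed in compiled form; this text tells all that it offers.
- The arm moves only by the tool carry_out, never from a script. Its argument "series" is a list that holds one entry, the list of rows, each a list of 7 numbers: the turn, a rotation vector about the tool's x, y, z scaled (see below), then the shift along the tool's x, y, z scaled (see below), then the closure, from 0 (fully open) to 1 (shut). A call has 1 to 8 rows; each row is the pose to reach, as a shift and turn from the pose commanded when the call began, along the tool's axes at that moment; what a row does not reach only later rows make up. The controller multiplies each number of a shift by 0.5 m and each number of a turn by pi/2 rad. A row lasts 1/10 s, in which the tool goes at most 50 mm and 8.59 degrees, less where a joint would pass 70% of its speed; a pose out of reach is approached as far as the arm can. A call with a number of a shift or a turn outside -1 to 1 is refused whole. A call with a gripper value outside its range is refused whole. The fingers move at their own pace and stop on an object; "force" is the grip in N (left out, the last holds). Time passes only in rows, so rows that repeat a pose let the fingers close. It gives the time, the measured TCP pose, the force, the opening and the grip force at its end, in the units of the state.
- robot.get_obs(): the state, without advancing time (a new reading comes with each control period).
- viewer.get_image(name): name is "side" or "top" or "wrist"; returns the picture (480x640x3 uint8, red, green, blue); there is no depth.
- viewer.camera_params(name): a dict with "fx", "fy", "cx", "cy" (pixels), "pose" (4x4, takes a point from camera to world coordinates). Camera axes: x right, y down, z forward; pixel columns grow to the right and rows downward; lengths in m; the calibration is good to about 2 mm. The wrist camera is an equidistant fisheye: a pixel r from the principal point sees the ray r / f radians off the axis. A picture is of the moment at which its call begins: read the wrist's pose just before it. camera_params takes no time and is no camera call; for the wrist camera it gives the pose at the moment of the call.
- robot.close_job(): hands the job in; it is judged then, once.
The state is a dict: "clock": time; "joints": joint angles; "qd": joint speeds; "tau": joint torques, N m; "position": TCP position; "ee_rot": TCP orientation; "wrist_force": force on the tool from outside, world axes, zero at the start; "moment": the same for the moment, N m; "width": finger opening in m; "grip_force": force on a finger pad.
Only numpy, scipy, OpenCV 4.12 (cv2) and the standard library are available. Lean on these libraries where they do the work, as an engineer would, in place of code of your own. Each camera call takes 0.05 s, during which the arm holds its last target. There are 200 camera calls.

## Task

The red food flask has been filled and the blue funnel still stands in its neck: lift the funnel out and leave it in the steel bowl. Then set the black cap on the flask's neck and press it down until it clicks over the lugs; do not stop at the click but go on pressing firmly (a good 10 N) so that the new seal under the cap stays squeezed and beds in, and finish like that, with the gripper still holding the cap pressed down. Leave the flask standing upright where it is, and do not knock or push away the bowl, the mug, the salt shaker or the pepper jar.

Things in the scene. Friction and masses are not known exactly. Their poses are not given: they have to be found in the camera images.
- flask: Food flask standing loose on the worktop: red body 84 mm in diameter, 0.45 to 0.8 kg, with a steel shoulder ring 112 mm above its origin and a neck above that. Origin at the centre of its underside, z up.
- flask_neck (a point): Centre of the rim of the flask's steel neck, 135 mm above the flask's origin. Neck 40 mm in diameter, 23 mm tall, bore 30 mm. Three rounded grey lugs stand out of it 120 degrees apart, centred 8.5 mm below the rim, tips 26.5 mm from the axis; they are sprung and give inward. A white seal ring lies on the rim.
- seal (a joint): How far the white seal ring (37 mm outside, 30 mm inside diameter) on the flask's rim is squeezed down, in m: 0 free (its top is then 6 mm above the rim, 141 mm above the flask's origin), 0.0045 at its hard stop. It resists like a spring of 4 N per mm.
- funnel: Blue plastic funnel, 50 g, 59 mm tall. Origin at the centre of the lower end of its spout, z along its axis towards the wide end. Spout 17 mm in diameter at most and 19 mm long, then a cone, then from 41 to 59 mm an upright collar 58 mm in diameter, which can be gripped across from above. At the start its cone rests on the seal, the spout reaching about 25 mm into the flask.
- funnel_collar (a point): Point on the funnel's axis, 50 mm from the spout's end, at mid-height of the collar: where to grip it.
- bowl: Steel mixing bowl, loose, 139 mm in diameter at the rim, 68 mm high, inner floor 10 mm above its origin, inside about 130 mm wide at the rim and 60 mm at the flat floor. Origin at the centre of its underside.
- cap: Black press-on cap, 60 to 90 g, standing upright on the worktop. Origin at the centre of its lower edge, z up. Skirt 61 mm in diameter, 30 mm high, hollow, 24 mm deep inside, open below; a bead inside its lower edge leaves an opening of 47 mm, which must snap over the three lugs. Its flat top (30 mm up) is a shoulder round the grip knob.
- cap_knob (a point): On the cap's axis, 50 mm above the cap's origin, in its round grip knob (red disc on top), which is 32 mm in diameter and reaches from 30 to 56 mm above the cap's origin. Fingers that grip the knob from above stand on the shoulder and can push there.
- mug: Orange mug, 81 mm in diameter, 101 mm high, bystander. Origin at the centre of its underside.
- salt_shaker: Small glass salt shaker with a grey top, 44 mm in diameter, 90 mm high, bystander. Origin at the centre of its underside.
- pepper_jar: Spice jar with a black lid, 41 mm in diameter, 105 mm high, bystander. Origin at the centre of its underside.
- cap_rim (a point): Same point as the cap's origin (lower edge). Its height above the flask's origin as the cap is pressed on: about 130 mm bead meets lugs; resistance climbs to about 20 N; 123 mm it snaps past them (click, the force drops); 117 mm the cap's inside meets the seal; 116 mm it would rest if let go; about 112.5 mm seal at its hard stop.
There are look-alikes about, which are no part of the job. Several things have the shape of the cap; the one meant has the colours described above.

How it is judged:
By the outcome, as a careful person would: the job done as asked, in the order asked, and still so for the second after the job is handed in, while the arm keeps its last pose, push and grip.
It also fails if it takes over 69 s, if anything falls off the work surface, if the arm or the gripper's body presses on something with over 40 N, if the wrist force passes 120 N, or if a joint passes its speed limit or range.

## Working session

There is one attempt and no reset: what is moved stays moved. The work goes in short steps, Python scripts to look and compute and a tool call to move; the robot and the scene stay as the last step left them, time stands still between calls to the robot, and variables do not carry over. Pictures are saved under pics/ and viewed, at most 10 in all, crops included, and the job is handed in when it is done.

Besides the shell and the picture viewer there is one more tool, called as a command line: name --argument value ..., lists and objects as JSON in quotes. carry_out: Moves the arm, as the interface text tells. Its arguments: {"type":"object","properties":{"series":{"type":"array"},"force":{"type":"number"}},"required":["series"]}

```bash
mkdir -p pics
python3 - <<'E'
from plant import robot, viewer
import cv2, numpy as np
o=robot.get_obs();print({k:(np.round(v,4).tolist()) for k,v in o.items()},robot.grip_point_offset)
for n in ["top","side"]:
    p=viewer.camera_params(n);print(n,{k:np.round(v,4).tolist() for k,v in p.items()})
    cv2.imwrite(f"pics/{n}0.png",viewer.get_image(n)[:,:,::-1])
E
```

```text
{'clock': 0.0, 'joints': [1.5686, 0.2558, 0.107, -0.0005, -1.4239, -0.2846], 'qd': [0.0017, 0.0004, -0.0003, 0.0003, 0.0001, -0.0004], 'tau': [-0.0001, -38.6625, 23.7944, 5.3649, -0.0061, 0.0], 'position': [0.1554, 0.527, 0.192], 'ee_rot': [3.1074, -0.4488, -0.0003], 'wrist_force': [-0.1699, -0.0287, 0.2193], 'moment': [0.0024, -0.0195, -0.0297], 'grip_force': 0.0, 'width': 0.0855} 0.0187
top {'fx': 449.4713, 'fy': 449.4713, 'cx': 318.1042, 'cy': 239.3373, 'pose': [[-0.0202, -0.9985, 0.05, 0.4835], [-0.9998, 0.0198, -0.0069, -0.0304], [0.0059, -0.0502, -0.9987, 1.1372], [0.0, 0.0, 0.0, 1.0]]}
side {'fx': 503.3825, 'fy': 503.3825, 'cx': 315.5729, 'cy': 241.645, 'pose': [[-0.9883, -0.0734, 0.1336, 0.389], [-0.1523, 0.5163, -0.8427, 0.8686], [-0.0071, -0.8532, -0.5215, 0.6761], [0.0, 0.0, 0.0, 1.0]]}
```

View pics/top0.png

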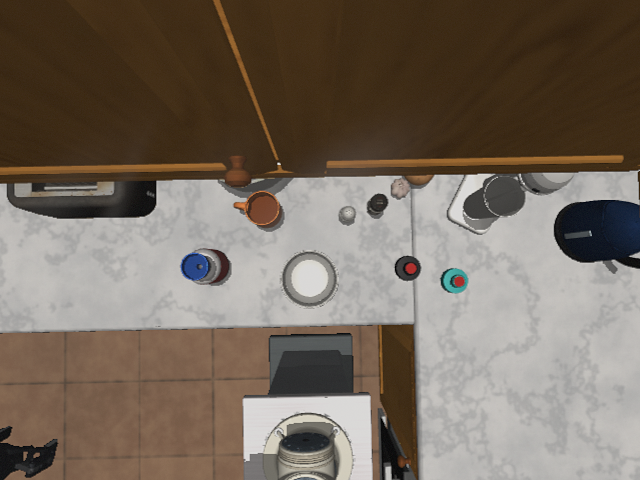

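View pics/side0.png

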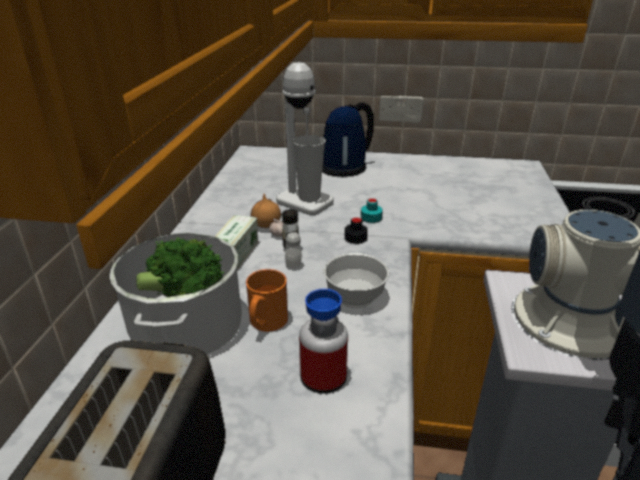

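Top view shows the funnel/flask at (198,267), the bowl at (309,278), the mug at (263,209), salt at (347,214) and pepper at (377,205). Cap-shaped candidates are (408,269), black with a red disc, and (456,281), teal with a red disc. The black one fits the description. I'll confirm it in a crop and measure.

```bash
cat > h.py <<'E'
import numpy as np, cv2
from scipy.optimize import least_squares
from plant import robot, viewer
def ray(n,u,v):
    p=viewer.camera_params(n);T=np.array(p["pose"])
    return T[:3,3],T[:3,:3]@np.array([(u-p["cx"])/p["fx"],(v-p["cy"])/p["fy"],1])
def onz(n,u,v,z):
    o,d=ray(n,u,v);return (o+d*(z-o[2])/d[2])
def proj(n,X):
    p=viewer.camera_params(n);T=np.array(p["pose"])
    c=(np.atleast_2d(X)-T[:3,3])@T[:3,:3]
    return np.c_[p["fx"]*c[:,0]/c[:,2]+p["cx"],p["fy"]*c[:,1]/c[:,2]+p["cy"]]
def blobs(img,lo,hi,amin=15):
    m=cv2.inRange(cv2.cvtColor(img,cv2.COLOR_RGB2HSV),lo,hi)
    k,_,s,c=cv2.connectedComponentsWithStats(m)
    return m,[(s[i].tolist(),c[i].round(1).tolist()) for i in range(1,k) if s[i,4]>=amin]
def circ(n,c,r,z,k=72):
    a=np.linspace(0,2*np.pi,k);return proj(n,np.c_[c[0]+r*np.cos(a),c[1]+r*np.sin(a),np.full(k,z)])
E
python3 - <<'E'
from h import *
t=cv2.imread("pics/top0.png")[:,:,::-1];s=cv2.imread("pics/side0.png")[:,:,::-1]
for n,i in(("top",t),("side",s)):
    print(n,"blue",[b for b in blobs(i,(105,130,60),(125,255,255),60)[1]][:8])
    print(n,"red",[b for b in blobs(i,(0,170,120),(4,255,255),8)[1]+blobs(i,(172,150,100),(180,255,255),8)[1]][:12])
    m=cv2.inRange(i,(0,0,0),(60,60,60))
    k,_,st,c=cv2.connectedComponentsWithStats(m)
    print(n,"black",[(st[j].tolist(),c[j].round(1).tolist()) for j in range(1,k) if 80<st[j,4]<1500][:12])
for nm,u,v,z in(("funnel",198,267,.169),("bowl",309,278,.068),("cap",410,268.5,.056),("teal",458,281.5,.056),("mug",263,209,.1),("salt",347,213,.09),("pep",378,202,.105)):
    print(nm,onz("top",u,v,z).round(3))
a=cv2.resize(t[225:335,165:265],None,fx=4,fy=4,interpolation=3);b=cv2.resize(t[225:335,390:490],None,fx=4,fy=4,interpolation=3)
cv2.imwrite("pics/crop1.png",np.hstack([a,b])[:,:,::-1])
E
```

```text
top blue [([623, 210, 17, 30, 326], [632.6, 223.9]), ([181, 253, 28, 27, 540], [194.6, 266.1])]
top red [([406, 264, 10, 10, 78], [410.6, 268.1]), ([455, 277, 9, 9, 66], [458.8, 280.9])]
top black [([211, 0, 82, 175, 894], [262.3, 135.2]), ([206, 57, 16, 21, 132], [212.9, 66.4]), ([333, 66, 19, 34, 203], [341.0, 80.4]), ([155, 101, 42, 39, 518], [177.1, 120.9]), ([216, 100, 15, 26, 102], [223.3, 113.4]), ([108, 124, 20, 17, 88], [117.3, 131.9]), ([299, 130, 16, 27, 132], [305.8, 140.6]), ([167, 134, 27, 21, 188], [179.6, 143.7]), ([146, 146, 42, 17, 209], [159.9, 157.8]), ([620, 148, 20, 12, 105], [631.2, 154.3]), ([50, 181, 46, 5, 108], [75.1, 183.1]), ([32, 182, 15, 10, 109], [38.2, 186.4])]
side blue [([306, 289, 36, 31, 879], [323.5, 303.6])]
side red [([353, 219, 8, 3, 18], [356.2, 219.8])]
side black [([408, 0, 21, 14, 131], [421.0, 4.0]), ([139, 28, 174, 188, 1427], [228.4, 122.3]), ([285, 95, 28, 15, 271], [298.7, 101.5]), ([225, 129, 15, 31, 178], [231.2, 145.0]), ([214, 148, 10, 24, 107], [218.6, 159.6]), ([204, 159, 10, 29, 146], [207.8, 172.6]), ([190, 170, 12, 33, 214], [195.5, 186.1]), ([177, 188, 13, 31, 249], [182.6, 202.6]), ([161, 205, 15, 29, 142], [169.0, 220.2]), ([282, 209, 15, 15, 187], [289.7, 216.3]), ([345, 215, 36, 29, 455], [357.9, 230.7]), ([26, 220, 43, 50, 1323], [45.4, 240.0])]
funnel [0.478 0.222 0.169]
bowl [ 0.446 -0.014  0.068]
cap [ 0.463 -0.257  0.056]
teal [ 0.43  -0.372  0.056]
mug [0.608 0.089 0.1  ]
salt [ 0.596 -0.107  0.09 ]
pep [ 0.619 -0.178  0.105]
```

View pics/crop1.png

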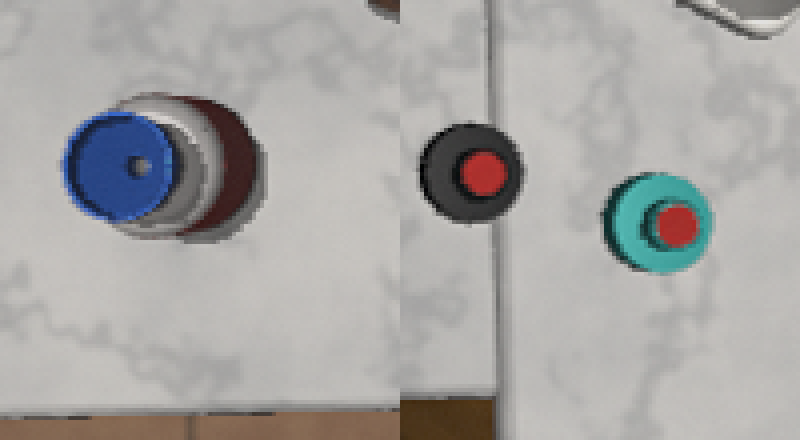

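The crop confirms the left cap, a black body with a red disc, as the one meant. The other is teal. Next I'll refine positions using both cameras.

```bash
cat >> h.py <<'E'
from scipy.spatial.transform import Rotation as Ro
def tri(a,b):
    (o1,d1),(o2,d2)=ray("top",*a),ray("side",*b)
    A=np.c_[d1,-d2];s=np.linalg.lstsq(A,o2-o1,rcond=None)[0]
    return (o1+d1*s[0]+o2+d2*s[1])/2, np.linalg.norm(o1+d1*s[0]-o2-d2*s[1])
def plan(*targets):
    """print rows (scaled turn z, shift) from the current measured pose to each (x,y,z,yaw-turn about tool z in deg)"""
    o=robot.get_obs();R=Ro.from_rotvec(o["ee_rot"])
    print("at",np.round(o["position"],4),"F",np.round(o["wrist_force"],1),"w",round(o["width"],4),"t",round(o["clock"],1),"toolR",R.as_matrix().round(3).tolist())
    for t in targets:
        print(t,"shift",(R.inv().apply(np.array(t[:3])-o["position"])/.5).round(4),"rot",(R.inv()*Ro.from_rotvec([0,0,0])).magnitude().round(2))
E
python3 - <<'E'
from h import *
print("funnel rim-centre guess", tri((194.6,266.2),(323.5,298)))
for z in (.16,.165,.169): print(onz("top",194.8,266.3,z).round(4))
# side: fit x,y with funnel collar model extents in both views
t=cv2.imread("pics/top0.png")[:,:,::-1];s=cv2.imread("pics/side0.png")[:,:,::-1]
def bb(q): return np.r_[q.min(0),q.max(0)]
obT=np.array([180.5,252.5,208.5,279.5]);obS=np.array([305.5,288.5,341.5])
def f(p):
    T=bb(circ("top",p,.029,p[2]));S=circ("side",p,.029,p[2])
    return np.r_[T-obT,bb(S)[:3]-obS]
r=least_squares(f,[.48,.23,.165]);print("funnel rim",r.x.round(4),r.fun.round(1))
# cap: black+red bbox in both views: top skirt r .0305 z 0.03
mt=cv2.inRange(t,(0,0,0),(75,75,75))|blobs(t,(0,150,100),(6,255,255))[0]
k,l,st,c=cv2.connectedComponentsWithStats(mt);j=l[262,400] or l[268,400];print(st[j])
b=st[j]
C=lambda n,p:np.vstack([circ(n,p,.0305,.03),circ(n,p,.0305,0),circ(n,p,.016,.056)])
ob=np.array([b[0],b[1],b[0]+b[2],b[1]+b[3]])-.5
obs2=np.array([344.5,214.5,368.5,243.5])
r=least_squares(lambda p:bb(C("top",p))-ob,[.46,-.25]);print("cap top",r.x.round(4),r.fun.round(1),bb(C("side",r.x)).round(1))
print("disc", onz("top",410.6,268.1,.056).round(4))
p=viewer.camera_params("wrist");print({k:np.round(v,3).tolist() for k,v in p.items()})
plan((.478,.228,.25))
E
```

```text
funnel rim-centre guess (array([0.47896948, 0.22783485, 0.17379012]), np.float64(0.0011827793936024435))
[0.4793 0.2312 0.16  ]
[0.4793 0.2298 0.165 ]
[0.4793 0.2288 0.169 ]
funnel rim [0.4789 0.2285 0.1718] [ 0.5  0.4 -0.4  0.6 -0.3 -0.  -0.5]
[395 256  26  25 482]
cap top [ 0.464  -0.2592] [-0.4  0.1  0.4 -0.1] [343.2 215.6 367.1 243.6]
disc [ 0.464  -0.2588  0.056 ]
{'fx': 371.648, 'fy': 371.648, 'cx': 320.275, 'cy': 236.768, 'pose': [[-0.283, -0.908, -0.31, 0.234], [-0.959, 0.268, 0.09, 0.504], [0.001, 0.323, -0.946, 0.373], [0.0, 0.0, 0.0, 1.0]]}
at [0.1554 0.5271 0.1921] F [ 0.1 -1.  -0.1] w 0.0854 t 0.1 toolR [[0.959, -0.283, -0.0], [-0.283, -0.959, -0.002], [0.0, 0.002, -1.0]]Traceback (most recent call last):
  File "<stdin>", line 22, in <module>
  File "h.py", line 29, in plan
    print(t,"shift",(R.inv().apply(np.array(t[:3])-o["position"])/.5).round(4),"rot",(R.inv()*Ro.from_rotvec([0,0,0])).magnitude().round(2))
                                                                                     ^^^^^^^^^^^^^^^^^^^^^^^^^^^^^^^^^^^^^^^^^^^^^^^^^^^
AttributeError: 'float' object has no attribute 'round'
```

carry_out --series '[[[0,0,0,0.09,0.044,-0.14,0],[0,0,0,0.789,0.388,-0.14,0],[0,0,0,0.789,0.388,-0.14,0],[0,0,0,0.789,0.388,-0.14,0],[0,0,0,0.789,0.388,-0.14,0],[0,0,0,0.789,0.388,-0.14,0],[0,0,0,0.789,0.388,-0.14,0],[0,0,0,0.789,0.388,-0.14,0]]]'

```text
clock: 0.9
position: [0.4348, 0.2697, 0.2584]
ee_rot: [3.109, -0.448, -0.001]
wrist_force: [0.5, 1.3, -0.8]
width: 0.0849
grip_force: 0.0
```

```bash
sed -i 's/,"rot",.*$/)/' h.py
python3 - <<'E'
from h import *
plan((.479,.2288,.26),(.479,.2288,.141))
E
```

```text
at [0.4348 0.2697 0.2584] F [ 0.5  1.3 -0.8] w 0.0849 t 0.9 toolR [[0.959, -0.283, -0.0], [-0.283, -0.959, -0.0], [-0.0, 0.0, -1.0]]
(0.479, 0.2288, 0.26) shift [ 0.1079  0.0535 -0.0031]
(0.479, 0.2288, 0.141) shift [0.108  0.0535 0.2349]
```

carry_out --series '[[[0,0,0,0.09,0.045,0,0],[0,0,0,0.09,0.045,0,0],[0,0,0,0.09,0.045,0,0],[0,0,0,0.09,0.045,0,0]]]'

```text
clock: 1.3
position: [0.4701, 0.2376, 0.2582]
ee_rot: [3.109, -0.448, -0.001]
wrist_force: [0.2, 0.3, 0.3]
width: 0.0856
grip_force: 0.0
```

Run:
```python
from h import *
plan((.479,.2288,.26),(.479,.2288,.141))
cv2.imwrite("pics/w1.png",viewer.get_image("wrist")[:,:,::-1])
```

```text
at [0.4701 0.2376 0.2582] F [0.2 0.3 0.3] w 0.0856 t 1.3 toolR [[0.959, -0.282, -0.001], [-0.282, -0.959, -0.0], [-0.001, 0.0, -1.0]]
(0.479, 0.2288, 0.26) shift [ 0.022   0.0118 -0.0036]
(0.479, 0.2288, 0.141) shift [0.0221 0.0118 0.2344]
```

View pics/w1.png

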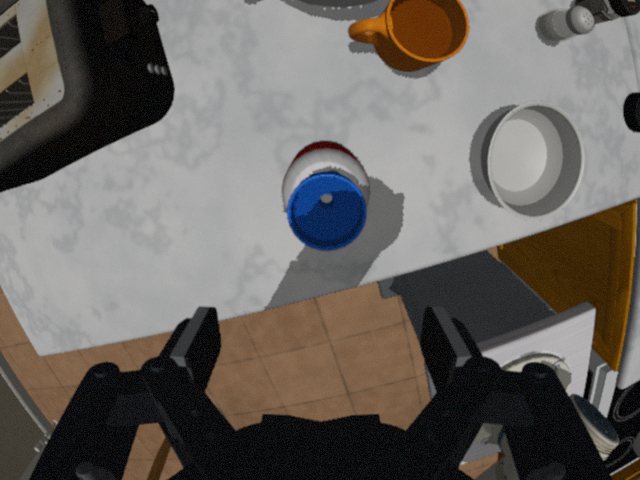

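```bash
cat >> h.py <<'E'
def wproj(p,X):
    T=np.array(p["pose"]);c=(np.atleast_2d(X)-T[:3,3])@T[:3,:3]
    rho=np.hypot(c[:,0],c[:,1]);k=p["fx"]*np.arctan2(rho,c[:,2])/rho
    return np.c_[p["cx"]+k*c[:,0],p["cy"]+k*c[:,1]]
def wcirc(p,c,r,z,k=90):
    a=np.linspace(0,2*np.pi,k);return wproj(p,np.c_[c[0]+r*np.cos(a),c[1]+r*np.sin(a),np.full(k,z)])
def wfit(p,pts,r,z,guess):
    """circle centre (horizontal circle radius r, height z) from a contour in the wrist picture"""
    def f(c):
        q=wcirc(p,c,r,z,360);return np.sqrt(((pts[:,None]-q[None])**2).sum(2)).min(1)
    s=least_squares(f,guess,loss="soft_l1");return s.x,np.sqrt((s.fun**2).mean())
E
python3 - <<'E'
from h import *
p=viewer.camera_params("wrist");im=cv2.imread("pics/w1.png")[:,:,::-1]
m,b=blobs(im,(100,130,60),(128,255,255),500);print(b)
c=max(cv2.findContours(m,0,1)[0],key=cv2.contourArea)[:,0].astype(float)
lo=c[c[:,1]>212] # near side may show collar's outer wall; use full and halves
for z in(.167,.171):
  print(z,wfit(p,c,.029,z,[.479,.229]),wfit(p,lo,.029,z,[.479,.229])[0])
E
```

```text
[([287, 172, 79, 79, 4609], [326.5, 211.0])]
0.167 (array([0.47737946, 0.23082262]), np.float64(1.238540727000274)) [0.47600991 0.23112301]
0.171 (array([0.47830159, 0.23059669]), np.float64(0.7987678099149563)) [0.47762369 0.23073006]
```

carry_out --series '[[[0,0,0,0.0205,0.01,0.02,0],[0,0,0,0.0205,0.01,0.1,0],[0,0,0,0.0205,0.01,0.17,0],[0,0,0,0.0205,0.01,0.24,0],[0,0,0,0.0205,0.01,0.24,0],[0,0,0,0.0205,0.01,0.24,0],[0,0,0,0.0205,0.01,0.24,0.4],[0,0,0,0.0205,0.01,0.24,0.5]]]' --force 25

```text
clock: 2.15
position: [0.4802, 0.2304, 0.1406]
ee_rot: [-3.107, 0.448, -0.004]
wrist_force: [-1.3, -0.1, 0.7]
width: 0.0591
grip_force: 0.0
```

carry_out --series '[[[0,0,0,0,0,0,0.6],[0,0,0,0,0,0,0.6],[0,0,0,0,0,0,0.6],[0,0,0,0,0,0,0.6]]]'

```text
clock: 2.55
position: [0.4791, 0.2294, 0.1386]
ee_rot: [-3.109, 0.449, -0.0]
wrist_force: [1.3, -0.4, -0.4]
width: 0.0341
grip_force: 0.0
```

The width went below the collar's 58 mm with no grip force, so I'll look.

Run:
```python
from h import *
a=viewer.get_image("side")[200:400,230:430];b=viewer.get_image("wrist")[100:400,180:480]
cv2.imwrite("pics/s2.png",np.hstack([cv2.resize(a,(400,400)),cv2.resize(b,(400,400))])[:,:,::-1])
```

```text
(no output)
```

View pics/s2.png

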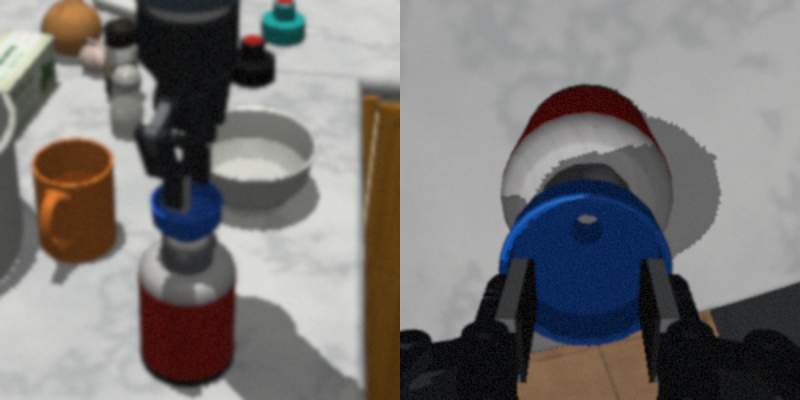

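Run:
```python
from h import *
o=robot.get_obs();p=viewer.camera_params("wrist");im=viewer.get_image("wrist")
R=Ro.from_rotvec(o["ee_rot"]).as_matrix();P=np.array(o["position"])
f=lambda q:((q-[180,100])*4/3).round(0).tolist()
for b in(0,.0187,.035):
  for s in(-.017,.017):print(b,s,f(wproj(p,P+R@[0,s,-b])))
m,b=blobs(im,(100,130,50),(128,255,255),500);print(b)
c=max(cv2.findContours(m,0,1)[0],key=cv2.contourArea)[:,0].astype(float)
for z in(.163,.167,.171,.175,.18,.19):
  q=wcirc(p,(.4785,.2298),.029,z);print(z,f(q.min(0)),f(q.max(0)),wfit(p,c[c[:,1]<240],.029,z,[.479,.229]))
t=viewer.get_image("top");s=viewer.get_image("side")
print(blobs(t,(105,130,50),(125,255,255),60)[1],blobs(s,(105,130,50),(125,255,255),60)[1],o["width"])
cv2.imwrite("pics/s3.png",np.hstack([cv2.resize(t[225:305,155:235],(400,400),interpolation=3),cv2.resize(s[250:350,280:380],(400,400),interpolation=3)])[:,:,::-1])
```

```text
0 -0.017 [[145.0, 230.0]]
0 0.017 [[229.0, 230.0]]
0.0187 -0.017 [[141.0, 251.0]]
0.0187 0.017 [[233.0, 251.0]]
0.035 -0.017 [[137.0, 273.0]]
0.035 0.017 [[237.0, 273.0]]
[([255, 234, 129, 125, 10522], [319.1, 294.1])]
0.163 [106.0, 184.0] [267.0, 327.0] (array([0.48006197, 0.22961997]), np.float64(0.48648171382839345))
0.167 [104.0, 188.0] [269.0, 333.0] (array([0.48127639, 0.22905507]), np.float64(0.5268927920424773))
0.171 [102.0, 192.0] [271.0, 339.0] (array([0.48261193, 0.22892755]), np.float64(0.5033836032189167))
0.175 [100.0, 196.0] [273.0, 346.0] (array([0.48381707, 0.2283291 ]), np.float64(0.5352190504291745))
0.18 [98.0, 202.0] [275.0, 354.0] (array([0.48532413, 0.22757322]), np.float64(0.6093937476028702))
0.19 [93.0, 215.0] [280.0, 372.0] (array([0.48855044, 0.22683391]), np.float64(0.6183529327179813))
[([607, 201, 33, 48, 1150], [625.5, 223.0]), ([189, 253, 20, 13, 129], [199.3, 258.3])] [([306, 292, 35, 28, 614], [324.8, 306.5])] 0.03406866542401339
```

View pics/s3.png

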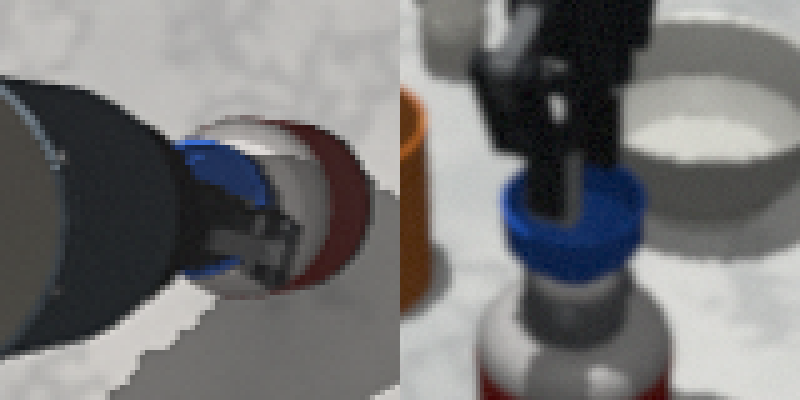

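The fingertips are inside or over the funnel's mouth and hold nothing. I'll raise straight up with this closure, then check the tip geometry.

carry_out --series '[[[0,0,0,0,0,-0.03,0.6],[0,0,0,0,0,-0.06,0.6],[0,0,0,0,0,-0.12,0.6],[0,0,0,0,0,-0.16,0.6],[0,0,0,0,0,-0.16,0.6],[0,0,0,0,0,-0.16,0.6]]]'

```text
clock: 3.4
position: [0.479, 0.2296, 0.2185]
ee_rot: [-3.109, 0.449, -0.0]
wrist_force: [0.1, -0.1, -1.0]
width: 0.0341
grip_force: 0.0
```

Run:
```python
from h import *
o=robot.get_obs();p=viewer.camera_params("wrist");im=viewer.get_image("wrist")
print(o["position"],o["width"],o["wrist_force"])
R=Ro.from_rotvec(o["ee_rot"]).as_matrix();P=np.array(o["position"])
d=im.copy()
for b in(0,.01,.02,.03,.04):
  for s in(-1,1):
    q=wproj(p,P+R@[0,s*o["width"]/2,-b])[0];cv2.circle(d,tuple(q.astype(int)),2,(0,255,0),-1)
for z,col in((.163,(255,255,0)),(.171,(255,0,255))):
    cv2.polylines(d,[wcirc(p,(.4785,.2298),.029,z).astype(np.int32)],True,col)
d0=cv2.imread("pics/w1.png")[:,:,::-1].copy()
s=viewer.get_image("side");m,b=blobs(s,(105,130,50),(125,255,255),60);print(b)
cv2.imwrite("pics/w3.png",np.hstack([cv2.resize(d[120:420,170:470],(400,400)),cv2.resize(s[280:400,270:390],(400,400),interpolation=3)])[:,:,::-1])
m,b=blobs(im,(100,130,50),(128,255,255),500);print(b)
c=max(cv2.findContours(m,0,1)[0],key=cv2.contourArea)[:,0].astype(float)
for z in(.163,.167,.171,.175): print(z,wfit(p,c,.029,z,[.479,.229]))
```

```text
[0.47904026 0.22961708 0.2184864 ] 0.03405424827781724 [ 0.11630881 -0.07827882 -1.02732783]
[([306, 290, 35, 30, 853], [323.2, 303.9])]
[([275, 196, 90, 90, 6133], [319.7, 242.0])]
0.163 (array([0.47678693, 0.23077729]), np.float64(2.9008137143387778))
0.167 (array([0.47763761, 0.23051777]), np.float64(2.237211581765289))
0.171 (array([0.47863099, 0.23020403]), np.float64(1.6915881188028299))
0.175 (array([0.47995734, 0.22980036]), np.float64(1.2651885030190866))
```

View pics/w3.png

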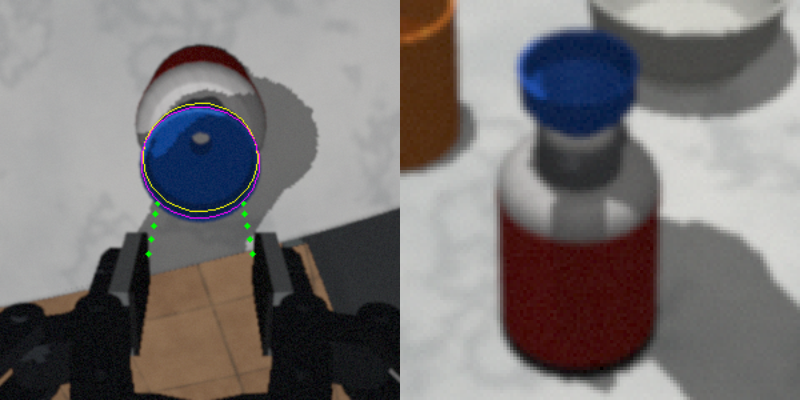

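Run:
```python
from h import *
for v in (305,307):
  o,d=ray("side",322,v);print([ (o+d*(y-o[1])/d[1]).round(4).tolist() for y in(.246,.252)])
o=robot.get_obs();p=viewer.camera_params("wrist")
R=Ro.from_rotvec(o["ee_rot"]).as_matrix();P=np.array(o["position"])
for b in(.0,.01,.02,.03,.04):
  print(b,[((wproj(p,P+R@[x,.017,-b])[0]-[170,120])*4/3).round().tolist() for x in(-.011,0,.011)])
```

```text
[[0.4782, 0.246, 0.1738], [0.4774, 0.252, 0.1787]]
[[0.4782, 0.246, 0.1698], [0.4774, 0.252, 0.1747]]
0.0 [[242.0, 228.0], [243.0, 204.0], [244.0, 178.0]]
0.01 [[244.0, 240.0], [245.0, 215.0], [246.0, 188.0]]
0.02 [[246.0, 252.0], [247.0, 226.0], [248.0, 199.0]]
0.03 [[248.0, 266.0], [249.0, 239.0], [251.0, 211.0]]
0.04 [[251.0, 282.0], [252.0, 254.0], [254.0, 224.0]]
```

Both views put the real fingertips about 35 mm behind the reported TCP, so they closed just above the rim. I'll go about 26 mm lower this time.

carry_out --series '[[[0,0,0,0,0.001,0,0],[0,0,0,0,0.001,0,0],[0,0,0,0,0.001,0,0],[0,0,0,0,0.001,0,0],[0,0,0,0,0.001,0.07,0],[0,0,0,0,0.001,0.14,0],[0,0,0,0,0.001,0.212,0],[0,0,0,0,0.001,0.212,0]]]'

```text
clock: 4.3
position: [0.4756, 0.2269, 0.1077]
ee_rot: [3.103, -0.449, -0.012]
wrist_force: [-0.6, -0.4, -0.4]
width: 0.0854
grip_force: 0.0
```

carry_out --series '[[[0,0,0,0,0,0,0.2],[0,0,0,0,0,0,0.3],[0,0,0,0,0,0,0.4],[0,0,0,0,0,0,0.5],[0,0,0,0,0,0,0.6],[0,0,0,0,0,0,0.6]]]' --force 25

```text
clock: 4.9
position: [0.4802, 0.2298, 0.1139]
ee_rot: [-3.107, 0.448, -0.005]
wrist_force: [1.9, 1.2, 4.6]
width: 0.0583
grip_force: 26.8
```

carry_out --series '[[[0,0,0,0,0,-0.03,0.6],[0,0,0,0,0,-0.08,0.6],[0,0,0,0,0,-0.14,0.6],[0,0,0,0,0,-0.21,0.6],[0,0,0,0.018,0.12,-0.22,0.6],[0,0,0,0.036,0.2,-0.22,0.6],[0,0,0,0.036,0.2,-0.22,0.6]]]'

```text
clock: 5.6
position: [0.4666, 0.124, 0.223]
ee_rot: [3.108, -0.454, -0.001]
wrist_force: [-0.3, 0.6, -0.0]
width: 0.0588
grip_force: 27.2
```

Run:
```python
from h import *
t=viewer.get_image("top");s=viewer.get_image("side");t0=cv2.imread("pics/top0.png")[:,:,::-1]
# bowl: fit rim ellipse from gradient in initial top picture
g=cv2.cvtColor(t0[240:320,270:350],cv2.COLOR_RGB2GRAY)
e=cv2.Canny(g,60,150);q=np.argwhere(e)[:,::-1]+[270,240.]
def f(c):
    r=circ("top",c,.0695,.068,180);return np.sqrt(((q[:,None]-r[None])**2).sum(2)).min(0)
b=least_squares(f,[.446,-.014],loss="soft_l1",diff_step=1e-3);print("bowl",b.x.round(4),np.median(f(b.x)).round(2))
# red flask body in the side view now and before
for i in(cv2.imread("pics/side0.png")[:,:,::-1],s):
    print([x for x in blobs(i,(0,150,40),(4,255,140),200)[1]+blobs(i,(174,150,40),(180,255,140),200)[1]])
print(blobs(s,(105,130,50),(125,255,255),60)[1])
plan((b.x[0],b.x[1],.22),(b.x[0],b.x[1],.026))
cv2.imwrite("pics/s4.png",np.hstack([cv2.resize(s[150:400,230:430],(400,500)),cv2.resize(t[160:360,140:300],(400,500))])[:,:,::-1])
```

```text
bowl [ 0.4445 -0.0169] 1.07
[([301, 345, 45, 45, 1153], [323.1, 368.6])]
[([301, 345, 46, 45, 1211], [322.9, 368.6])]
[([336, 203, 20, 39, 505], [345.2, 219.7])]
at [0.4671 0.1269 0.2221] F [ 0.1  0.8 -0.3] w 0.0585 t 5.7 toolR [[0.959, -0.285, -0.001], [-0.285, -0.959, -0.0], [-0.001, 0.0, -1.0]]
(np.float64(0.44451838421382023), np.float64(-0.01693295269687852), 0.22) shift [0.0386 0.2886 0.0043]
(np.float64(0.44451838421382023), np.float64(-0.01693295269687852), 0.026) shift [0.0391 0.2884 0.3923]
```

View pics/s4.png

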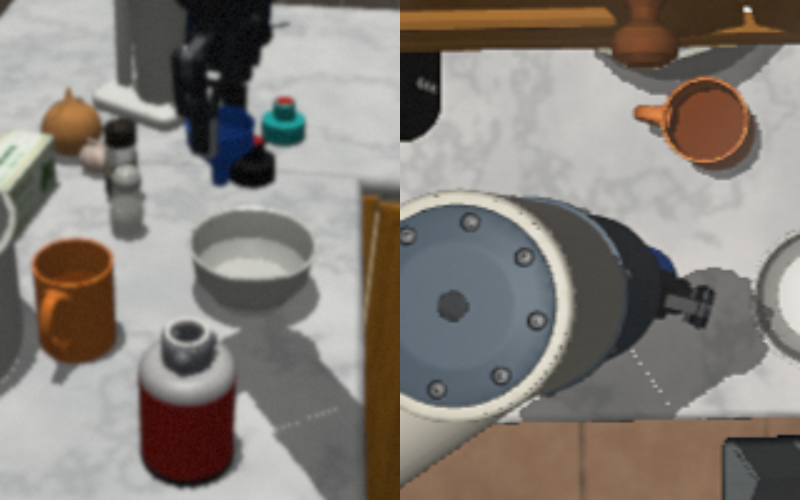

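The funnel is held upright in the air, and the flask stands unmoved with its neck free. Next, the bowl.

carry_out --series '[[[0,0,0,0.039,0.288,0,0.6],[0,0,0,0.039,0.288,0,0.6],[0,0,0,0.039,0.288,0.0,0.6],[0,0,0,0.039,0.288,0.0,0.6],[0,0,0,0.039,0.288,0.1,0.6],[0,0,0,0.039,0.288,0.2,0.6],[0,0,0,0.039,0.288,0.29,0.6],[0,0,0,0.039,0.288,0.29,0.6]]]'

```text
clock: 6.5
position: [0.4402, -0.0156, 0.0713]
ee_rot: [3.105, -0.449, -0.022]
wrist_force: [0.1, -0.9, -0.8]
width: 0.0583
grip_force: 27.6
```

carry_out --series '[[[0,0,0,0,0,0.03,0.6],[0,0,0,0,0,0.07,0.6],[0,0,0,0,0,0.102,0.6],[0,0,0,0,0,0.102,0.6],[0,0,0,0,0,0.102,0.6]]]'

```text
clock: 7.0
position: [0.4474, -0.015, 0.0281]
ee_rot: [-3.11, 0.447, -0.003]
wrist_force: [0.5, -0.3, 0.7]
width: 0.0587
grip_force: 27.6
```

carry_out --series '[[[0,0,0,0,0,0,0.25],[0,0,0,0,0,0,0.2],[0,0,0,0,0,0,0.1],[0,0,0,0,0,0,0.1],[0,0,0,0,0,-0.05,0.1],[0,0,0,0,0,-0.12,0.1],[0,0,0,0,0,-0.22,0.1],[0,0,0,0,0,-0.34,0.1]]]'

```text
clock: 7.8
position: [0.4451, -0.016, 0.1883]
ee_rot: [3.109, -0.449, -0.001]
wrist_force: [1.8, 0.4, 0.7]
width: 0.0768
grip_force: 0.0
```

Run:
```python
from h import *
s=viewer.get_image("side");w=viewer.get_image("wrist")
plan((.464,-.259,.2))
cv2.imwrite("pics/s5.png",np.hstack([cv2.resize(s[180:400,230:430],(364,400)),cv2.resize(w,(436,400))])[:,:,::-1])
```

```text
at [ 0.4501 -0.0157  0.194 ] F [ 0.5  0.  -1. ] w 0.0767 t 7.9 toolR [[0.959, -0.282, 0.014], [-0.282, -0.959, 0.001], [0.013, -0.005, -1.0]]
(0.464, -0.259, 0.2) shift [ 0.1642  0.4589 -0.0122]
```

View pics/s5.png

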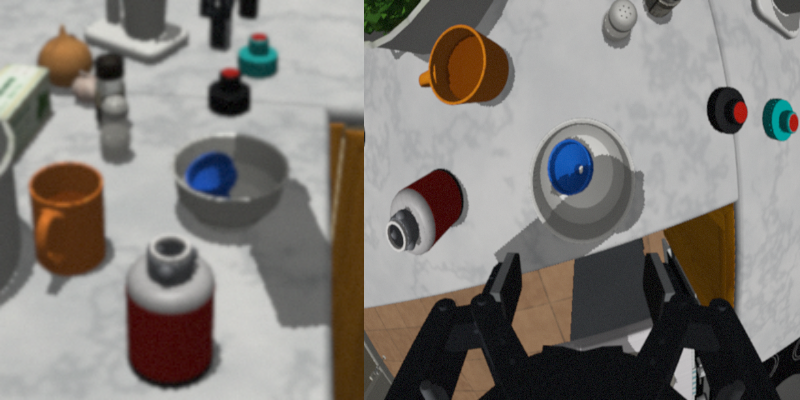

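The funnel lies in the bowl at about (571,166) in the right half, and everything else is in place. On to the black cap.

carry_out --series '[[[0,0,0,0.164,0.459,0,0.1],[0,0,0,0.164,0.459,0,0.1],[0,0,0,0.164,0.459,0,0.1],[0,0,0,0.164,0.459,0,0.1],[0,0,0,0.164,0.459,0,0.1],[0,0,0,0.164,0.459,0,0.1],[0,0,0,0.164,0.459,0,0.1],[0,0,0,0.164,0.459,0,0.1]]]'

```text
clock: 8.7
position: [0.4596, -0.2584, 0.1865]
ee_rot: [-3.109, 0.448, 0.0]
wrist_force: [0.2, 0.8, 0.2]
width: 0.0771
grip_force: 0.0
```

Run:
```python
from h import *
p=viewer.camera_params("wrist");im=viewer.get_image("wrist")
m,b=blobs(im,(0,170,90),(5,255,255),60);print([x for x in b][:8])
g=wproj(p,[.464,-.259,.056])[0];print("expected disc",g.round())
cs=[c[:,0].astype(float) for c in cv2.findContours(m,0,1)[0] if len(c)>8]
c=min(cs,key=lambda c:np.linalg.norm(c.mean(0)-g))
print("disc",*[wfit(p,c,r,.056,[.464,-.259]) for r in(.013,.014,.016)])
robot.get_obs();plan((.464,-.259,.1),(.464,-.259,.03))
cv2.imwrite("pics/w6.png",im[:,:,::-1])
```

```text
[([305, 193, 28, 28, 485], [318.1, 205.7]), ([440, 196, 24, 25, 447], [451.5, 207.9])]
expected disc [320. 205.]
disc (array([ 0.46406113, -0.25737391]), np.float64(2.016768637495466)) (array([ 0.46467468, -0.2558145 ]), np.float64(3.3353312922648257)) (array([ 0.46716368, -0.26125143]), np.float64(6.090552267493849))
at [ 0.4597 -0.2581  0.1867] F [-0.3  0.  -0.9] w 0.077 t 8.8 toolR [[0.959, -0.282, 0.0], [-0.282, -0.959, 0.0], [0.0, -0.0, -1.0]]
(0.464, -0.259, 0.1) shift [ 0.0087 -0.0007  0.1734]
(0.464, -0.259, 0.03) shift [ 0.0086 -0.0007  0.3134]
```

carry_out --series '[[[0,0,0,0.0087,-0.001,0.05,0.45],[0,0,0,0.0087,-0.001,0.13,0.45],[0,0,0,0.0087,-0.001,0.21,0.45],[0,0,0,0.0087,-0.001,0.28,0.45],[0,0,0,0.0087,-0.001,0.32,0.45],[0,0,0,0.0087,-0.001,0.32,0.45],[0,0,0,0.0087,-0.001,0.32,0.45]]]' --force 60

```text
clock: 9.45
position: [0.4647, -0.2593, 0.0276]
ee_rot: [3.109, -0.446, 0.001]
wrist_force: [1.0, -0.1, 0.9]
width: 0.0468
grip_force: 0.0
```

Run:
```python
from h import *
s=viewer.get_image("side");w=viewer.get_image("wrist")
plan((.464,-.2583,0))
cv2.imwrite("pics/s7.png",np.hstack([cv2.resize(s[170:270,310:410],(400,400),interpolation=3),cv2.resize(w[110:410,170:470],(400,400))])[:,:,::-1])
```

```text
at [ 0.4655 -0.2598  0.0284] F [-0.1  0.5  0.2] w 0.047 t 9.6 toolR [[0.959, -0.282, 0.003], [-0.282, -0.959, -0.001], [0.003, 0.0, -1.0]]
(0.464, -0.2583, 0) shift [-0.0039 -0.002   0.0568]
```

View pics/s7.png

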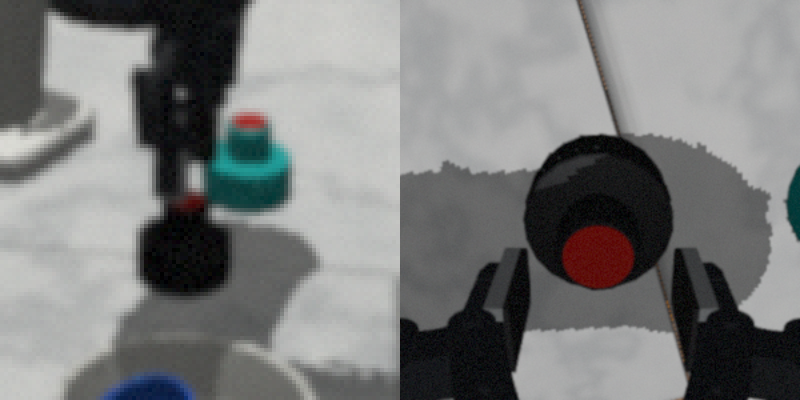

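The fingers straddle the knob, with tips still above the shoulder. I'll step down and watch the force.

carry_out --series '[[[0,0,0,-0.002,-0.001,0.02,0.45],[0,0,0,-0.002,-0.001,0.04,0.45],[0,0,0,-0.002,-0.001,0.05,0.45],[0,0,0,-0.002,-0.001,0.05,0.45],[0,0,0,-0.002,-0.001,0.05,0.45]]]'

```text
clock: 10.05
position: [0.4631, -0.2591, 0.0014]
ee_rot: [3.109, -0.449, -0.001]
wrist_force: [-0.6, -0.1, 0.2]
width: 0.0471
grip_force: 0.0
```

carry_out --series '[[[0,0,0,0,0,0.004,0.45],[0,0,0,0,0,0.008,0.45],[0,0,0,0,0,0.008,0.45]]]'

```text
clock: 10.35
position: [0.463, -0.2589, -0.0027]
ee_rot: [-3.109, 0.449, 0.0]
wrist_force: [-0.6, -0.9, 0.3]
width: 0.0472
grip_force: 0.0
```

carry_out --series '[[[0,0,0,0,0,0.004,0.45],[0,0,0,0,0,0.004,0.45]]]'

```text
clock: 10.55
position: [0.463, -0.2589, -0.0047]
ee_rot: [-3.109, 0.449, 0.0]
wrist_force: [0.0, -0.4, -0.9]
width: 0.0466
grip_force: 0.0
```

carry_out --series '[[[0,0,0,0,0,0.004,0.45],[0,0,0,0,0,0.004,0.45]]]'

```text
clock: 10.75
position: [0.463, -0.2589, -0.0068]
ee_rot: [-3.109, 0.449, 0.001]
wrist_force: [-0.3, -0.3, 0.1]
width: 0.0467
grip_force: 0.0
```

carry_out --series '[[[0,0,0,0,0,0.004,0.45],[0,0,0,0,0,0.004,0.45]]]'

```text
clock: 10.95
position: [0.4629, -0.2589, -0.0088]
ee_rot: [-3.109, 0.449, 0.001]
wrist_force: [0.3, -1.1, -0.9]
width: 0.0473
grip_force: 0.0
```

carry_out --series '[[[0,0,0,0,0,0.004,0.45],[0,0,0,0,0,0.004,0.45]]]'

```text
clock: 11.15
position: [0.4629, -0.2589, -0.0108]
ee_rot: [-3.109, 0.449, 0.001]
wrist_force: [0.2, 0.3, 0.5]
width: 0.047
grip_force: 0.0
```

carry_out --series '[[[0,0,0,0,0,0.004,0.45],[0,0,0,0,0,0.004,0.45]]]'

```text
clock: 11.35
position: [0.4634, -0.2592, -0.0114]
ee_rot: [3.109, -0.448, 0.001]
wrist_force: [-2.8, 2.0, 8.5]
width: 0.0471
grip_force: 4.2
```

carry_out --series '[[[0,0,0,0,0,0.004,0.45],[0,0,0,0,0,0.004,0.45]]]'

```text
clock: 11.55
position: [0.4637, -0.2593, -0.0118]
ee_rot: [3.109, -0.447, 0.003]
wrist_force: [-6.8, 5.8, 19.9]
width: 0.0469
grip_force: 10.2
```

carry_out --series '[[[0,0,0,0,0,0.004,0.45],[0,0,0,0,0,0.004,0.45]]]'

```text
clock: 11.75
position: [0.4639, -0.2595, -0.0121]
ee_rot: [3.108, -0.446, 0.004]
wrist_force: [-9.7, 8.8, 32.3]
width: 0.047
grip_force: 16.3
```

Contact with the shoulder came at TCP z = -0.011, so the tips are 41 mm behind the TCP. I'll back off, close on the knob and check.

carry_out --series '[[[0,0,0,0,0,-0.016,0.45],[0,0,0,0,0,-0.016,0.45],[0,0,0,0,0,-0.016,0.6],[0,0,0,0,0,-0.016,0.8],[0,0,0,0,0,-0.016,0.9],[0,0,0,0,0,-0.016,0.9],[0,0,0,0,0,-0.016,0.9]]]' --force 70

```text
clock: 12.45
position: [0.463, -0.2591, -0.0087]
ee_rot: [3.109, -0.449, -0.001]
wrist_force: [-1.1, -1.7, 1.4]
width: 0.03
grip_force: 68.9
```

carry_out --series '[[[0,0,0,0,0,-0.03,0.9],[0,0,0,0,0,-0.1,0.9],[0,0,0,0,0,-0.19,0.9],[0,0,0,0,0,-0.28,0.9],[0,0,0,0,0,-0.37,0.9],[0,0,0,0,0,-0.45,0.9],[0,0,0,0,0,-0.49,0.9],[0,0,0,0,0,-0.49,0.9]]]'

```text
clock: 13.25
position: [0.4646, -0.2594, 0.2395]
ee_rot: [3.109, -0.449, 0.009]
wrist_force: [-0.6, -0.2, -0.1]
width: 0.0301
grip_force: 69.2
```

carry_out --series '[[[0,0,0,-0.02,-0.075,0,0.9],[0,0,0,-0.041,-0.15,0,0.9],[0,0,0,-0.062,-0.23,0,0.9],[0,0,0,-0.083,-0.31,0,0.9],[0,0,0,-0.103,-0.39,0,0.9],[0,0,0,-0.13,-0.47,0,0.9],[0,0,0,-0.15,-0.55,0,0.9],[0,0,0,-0.17,-0.62,0,0.9]]]'

```text
clock: 14.05
position: [0.4682, 0.0645, 0.2349]
ee_rot: [3.109, -0.448, -0.004]
wrist_force: [1.4, -0.3, -0.2]
width: 0.0301
grip_force: 69.4
```

carry_out --series '[[[0,0,0,-0.018,-0.065,0,0.9],[0,0,0,-0.036,-0.13,0,0.9],[0,0,0,-0.036,-0.13,0,0.9],[0,0,0,-0.036,-0.13,0,0.9],[0,0,0,-0.036,-0.13,0,0.9]]]'

```text
clock: 14.55
position: [0.47, 0.1293, 0.2357]
ee_rot: [3.108, -0.449, -0.002]
wrist_force: [-0.5, -0.7, -0.9]
width: 0.03
grip_force: 69.4
```

Run:
```python
from h import *
p=viewer.camera_params("wrist");im=viewer.get_image("wrist");s=viewer.get_image("side")
cv2.imwrite("pics/w8.png",im[:,:,::-1]);cv2.imwrite("pics/s8.png",s[:,:,::-1])
plan((.4785,.2298,.23))
g=wproj(p,[.4785,.2298,.141])[0];print(g)
hsv=cv2.cvtColor(im,cv2.COLOR_RGB2HSV)
# score rings: mean radial brightness step at several model circles
gray=cv2.GaussianBlur(cv2.cvtColor(im,cv2.COLOR_RGB2GRAY),(0,0),1).astype(np.float32)
def samp(c,r,z):
    q=wcirc(p,c,r,z).astype(np.float32);return cv2.remap(gray,q[:,0],q[:,1],1)
for r in np.arange(.008,.046,.002): print(round(r,3),samp((.4785,.2298),r,.141).mean().round(),samp((.4785,.2298),r,.112).mean().round())
# red body
m,b=blobs(im,(0,130,30),(6,255,200),200);print(b)
# side: bottom/extent of flask body, from initial side picture
```

```text
at [0.4703 0.129  0.2362] F [-0.2  0.6  0. ] w 0.0303 t 14.7 toolR [[0.959, -0.284, -0.0], [-0.284, -0.959, -0.0], [-0.0, 0.0, -1.0]]
(0.4785, 0.2298, 0.23) shift [-0.0415 -0.1979  0.0124]
[199.75484545 246.37962766]
0.008 72.0 141.0
0.01 80.0 114.0
0.012 89.0 94.0
0.014 134.0 88.0
0.016 198.0 84.0
0.018 173.0 78.0
0.02 139.0 81.0
0.022 141.0 114.0
0.024 143.0 142.0
0.026 150.0 155.0
0.028 157.0 166.0
0.03 164.0 176.0
0.032 175.0 175.0
0.034 183.0 169.0
0.036 186.0 163.0
0.038 185.0 164.0
0.04 183.0 163.0
0.042 181.0 161.0
0.044 179.0 158.0
[([204, 172, 66, 61, 1023], [245.0, 192.5]), ([287, 315, 67, 55, 2393], [320.2, 342.6])]
```

Run:
```python
from h import *
from scipy.optimize import minimize
p=viewer.camera_params("wrist");im=cv2.imread("pics/w8.png")[:,:,::-1]
g=cv2.cvtColor(im,cv2.COLOR_RGB2GRAY).astype(np.float32)
def samp(c,r,z):
    q=wcirc(p,c,r,z,180).astype(np.float32);return cv2.remap(g,q[:,0],q[:,1],1)
def cost(c): return -sum(samp(c,r,.141).mean() for r in(.0155,.0165,.0175))/3+samp(c,.0125,.141).mean()*.5+samp(c,.021,.141).mean()*.5
for s in ((.4785,.2298),(.481,.232),(.476,.227)):
    r=minimize(cost,s,method="Nelder-Mead",options=dict(initial_simplex=[s,(s[0]+.003,s[1]),(s[0],s[1]+.003)]));print(r.x.round(4),round(r.fun,1))
c=r.x;print([round(float(samp(c,q,.141).std()),1) for q in(.0125,.0165,.021)])
# cap in hand: red disc expected from TCP
o=robot.get_obs();P=np.array(o["position"])
m,b=blobs(im,(0,130,30),(6,255,200),200)
print("disc px",b[-1][1],"model",[wproj(p,P+[0,0,.0087+.056]+Ro.from_rotvec(o["ee_rot"]).apply([x,0,0]))[0].round(1).tolist() for x in(-.003,0,.003)])
# same ring in side view
s=cv2.cvtColor(cv2.imread("pics/s8.png"),cv2.COLOR_BGR2GRAY).astype(np.float32)
def ss(c,r):
    q=circ("side",c,r,.141,180).astype(np.float32);return cv2.remap(s,q[:,0],q[:,1],1).mean()
f=lambda c:-ss(c,.0168)+.5*ss(c,.012)+.5*ss(c,.0215)
r=minimize(f,c,method="Nelder-Mead",options=dict(initial_simplex=[c,c+[.003,0],c+[0,.003]]));print("side",r.x.round(4),r.fun)
plan((c[0],c[1],.236))
```

```text
[0.4786 0.23  ] -87.7
[0.4786 0.23  ] -87.7
[0.4786 0.2301] -87.7
[45.7, 1.6, 39.8]
disc px [320.2, 342.6] model [[320.3, 349.5], [320.3, 343.2], [320.3, 336.7]]
side [0.4785 0.2313] -59.04589080810547
at [0.4703 0.129  0.2362] F [-0.2  0.6  0. ] w 0.0303 t 14.7 toolR [[0.959, -0.284, -0.0], [-0.284, -0.959, -0.0], [-0.0, 0.0, -1.0]]
(np.float64(0.47862141483960496), np.float64(0.23005950533023958), 0.236) shift [-0.0414 -0.1985  0.0004]
```

carry_out --series '[[[0,0,0,-0.02,-0.1,0,0.9],[0,0,0,-0.0415,-0.1985,0,0.9],[0,0,0,-0.0415,-0.1985,0,0.9],[0,0,0,-0.0415,-0.1985,0.04,0.9],[0,0,0,-0.0415,-0.1985,0.1,0.9],[0,0,0,-0.0415,-0.1985,0.16,0.9],[0,0,0,-0.0415,-0.1985,0.16,0.9],[0,0,0,-0.0415,-0.1985,0.16,0.9]]]' --force 90

```text
clock: 15.45
position: [0.4791, 0.2301, 0.1573]
ee_rot: [3.109, -0.45, 0.001]
wrist_force: [0.1, -0.3, 0.3]
width: 0.0297
grip_force: 89.1
```

carry_out --series '[[[0,0,0,0,0,0,0.9],[0,0,0,0,0,0,0.9]]]'

```text
clock: 15.65
position: [0.4796, 0.2313, 0.1584]
ee_rot: [-3.107, 0.449, -0.004]
wrist_force: [-0.4, -0.4, -0.8]
width: 0.0297
grip_force: 89.1
```

carry_out --series '[[[0,0,0,0,-0.001,0.018,0.9],[0,0,0,0,-0.001,0.035,0.9],[0,0,0,0,-0.001,0.052,0.9],[0,0,0,0,-0.001,0.066,0.9],[0,0,0,0,-0.001,0.066,0.9],[0,0,0,0,-0.001,0.066,0.9]]]'

```text
clock: 16.25
position: [0.4787, 0.2314, 0.1234]
ee_rot: [3.109, -0.449, -0.0]
wrist_force: [0.1, 0.9, 0.1]
width: 0.0298
grip_force: 90.0
```

carry_out --series '[[[0,0,0,0,0,0.004,0.9],[0,0,0,0,0,0.008,0.9],[0,0,0,0,0,0.008,0.9]]]'

```text
clock: 16.55
position: [0.479, 0.2306, 0.1207]
ee_rot: [3.108, -0.448, 0.002]
wrist_force: [-2.0, -3.1, 6.0]
width: 0.0302
grip_force: 90.7
```

Contact with the lugs came where predicted (TCP about 0.121). I'll press on.

carry_out --series '[[[0,0,0,0,0,0.002,0.9],[0,0,0,0,0,0.004,0.9],[0,0,0,0,0,0.006,0.9],[0,0,0,0,0,0.006,0.9]]]'

```text
clock: 16.95
position: [0.4795, 0.2307, 0.1191]
ee_rot: [3.109, -0.448, 0.005]
wrist_force: [-3.4, -4.3, 11.2]
width: 0.0299
grip_force: 91.5
```

carry_out --series '[[[0,0,0,0,0,0.002,0.9],[0,0,0,0,0,0.004,0.9],[0,0,0,0,0,0.006,0.9],[0,0,0,0,0,0.006,0.9]]]'

```text
clock: 17.35
position: [0.4789, 0.2307, 0.1149]
ee_rot: [3.109, -0.449, 0.002]
wrist_force: [-1.5, -2.2, 3.6]
width: 0.0297
grip_force: 90.4
```

carry_out --series '[[[0,0,0,0,0,0.002,0.9],[0,0,0,0,0,0.004,0.9],[0,0,0,0,0,0.004,0.9]]]'

```text
clock: 17.65
position: [0.4774, 0.2312, 0.1094]
ee_rot: [3.108, -0.45, -0.005]
wrist_force: [-0.6, 0.8, -8.3]
width: 0.0295
grip_force: 89.4
```

It clicked past the lugs (rim at about 118 mm). I'll keep pressing into the seal.

carry_out --series '[[[0,0,0,0,0,0.003,0.9],[0,0,0,0,0,0.006,0.9],[0,0,0,0,0,0.006,0.9]]]'

```text
clock: 17.95
position: [0.4787, 0.2314, 0.1084]
ee_rot: [3.109, -0.449, -0.0]
wrist_force: [-0.4, -0.5, -5.4]
width: 0.0298
grip_force: 89.9
```

carry_out --series '[[[0,0,0,0,0,0.003,0.9],[0,0,0,0,0,0.006,0.9],[0,0,0,0,0,0.006,0.9]]]'

```text
clock: 18.25
position: [0.4795, 0.2316, 0.107]
ee_rot: [-3.108, 0.448, -0.003]
wrist_force: [-3.4, -1.4, 4.9]
width: 0.0297
grip_force: 90.4
```

carry_out --series '[[[0,0,0,0,0,0.003,0.9],[0,0,0,0,0,0.006,0.9],[0,0,0,0,0,0.006,0.9]]]'

```text
clock: 18.55
position: [0.4801, 0.2317, 0.1054]
ee_rot: [-3.108, 0.447, -0.006]
wrist_force: [-6.1, -2.4, 11.9]
width: 0.0295
grip_force: 91.3
```

carry_out --series '[[[0,0,0,0,0,0.002,0.9],[0,0,0,0,0,0.003,0.9],[0,0,0,0,0,0.003,0.9]]]'

```text
clock: 18.85
position: [0.4803, 0.2317, 0.1047]
ee_rot: [-3.107, 0.447, -0.008]
wrist_force: [-6.3, -2.0, 15.7]
width: 0.0295
grip_force: 91.8
```

carry_out --series '[[[0,0,0,-0.0015,0.001,0.002,0.9],[0,0,0,-0.0025,0.001,0.003,0.9],[0,0,0,-0.0025,0.001,0.003,0.9],[0,0,0,-0.0025,0.001,0.003,0.9],[0,0,0,-0.0025,0.001,0.003,0.9]]]'

```text
clock: 19.35
position: [0.4797, 0.2317, 0.104]
ee_rot: [-3.107, 0.447, -0.01]
wrist_force: [-4.9, -3.2, 17.7]
width: 0.0294
grip_force: 92.3
```

Run:
```python
from h import *
plan()
s=viewer.get_image("side")
print([x for x in blobs(s,(0,150,40),(4,255,140),200)[1]],blobs(s,(105,130,50),(125,255,255),60)[1])
plan()
```

```text
at [0.4797 0.2317 0.104 ] F [-4.9 -3.2 17.7] w 0.0294 t 19.4 toolR [[0.959, -0.282, 0.007], [-0.282, -0.959, 0.002], [0.006, -0.004, -1.0]]
[([301, 346, 46, 45, 1242], [323.4, 368.6])] [([336, 264, 23, 24, 369], [348.6, 275.9])]
at [0.4798 0.2317 0.104 ] F [-5.3 -2.6 17.4] w 0.0296 t 19.4 toolR [[0.959, -0.282, 0.007], [-0.282, -0.959, 0.002], [0.006, -0.004, -1.0]]
```

carry_out --series '[[[0,0,0,0,0,0,0.9],[0,0,0,0,0,0,0.9],[0,0,0,0,0,0,0.9],[0,0,0,0,0,0,0.9],[0,0,0,0,0,0,0.9],[0,0,0,0,0,0,0.9]]]'

```text
clock: 20.0
position: [0.4798, 0.2316, 0.104]
ee_rot: [-3.107, 0.447, -0.01]
wrist_force: [-5.5, -2.5, 18.1]
width: 0.0295
grip_force: 92.3
```

It holds steady at about 18 N with the flask upright and in place, so I'm handing in.

```bash
python3 -c "
from plant import robot
print(robot.close_job())"
```

```text
the job is handed in; nothing more can be done
None
```

The job is handed in after 20 s on the robot's clock (verdict not shown): the funnel is in the bowl, and the black cap has clicked onto the upright flask, with the gripper still pressing it down at a steady 18 N or so.

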